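Dock the charging case under the sprung pad

TASK

Draw the white case out of the dark steel hood, set it down on the open shelf and let go of it; then take it afresh, in a way that lets you bring its rounded end under the raised round pad of the swing arm, centred beneath the pad, flat on the shelf, and let go. Then lower the pad (the wooden knob above it moves it) until the pad rests on the case and its spring is pressed in about half-way, and leave it so. Do not disturb the door stop, the key or the coaster.

Things in the scene. Friction and masses are not known exactly. Their poses are not given: they have to be found in the camera images.
- case: White earbud charging case, 140 mm long (y), 46 wide (x), 32 high (z), 0.10 to 0.20 kg, loose. Origin: centre of its underside. Rounded in plan at the +y end (radius 23 mm), square at the -y end. Starts right way up, square end in the hood, about 60 mm of the rounded end out. Flat sides from y -70 to +47 mm. Under the arm there is no room to hold the rounded end.
- case_spot (a point): The charging spot: point on the case's top face, 45 mm from its origin towards the rounded end (the centre of that half circle), 32 mm above its underside. It must come under the pad.
- hood: Fixed dark steel hood (tunnel) on the shelf, 62 mm wide, 90 mm deep and 42 mm high outside, 54 mm wide and 38 mm high inside, without a floor. Origin: on the shelf under its middle. Open only at its +y end, the mouth, 45 mm from the origin; closed at the -y end. The case comes out along its +y.
- hood_mouth (a point): Point on the shelf at the middle of the hood's mouth.
- dock: Fixed, locked aluminium swing arm. Origin: on the shelf, straight under the pad's axis. A sleeve over the origin (34 mm across, 120 to 145 mm above the shelf) carries the stem; from it a bar 24 mm wide, at 125 to 140 mm height, runs 200 mm along +y to a post 187 mm high on a round foot of 76 mm. The -y side is open.
- pad_face (a point): Centre of the underside of the round pad (44 mm across), which hangs below the sleeve. With the carriage at 0 and the pad at 0 it is 68 mm above the shelf.
- knob_grip (a point): Middle of the round wooden knob (36 mm across, 36 mm high) at the top of the stem, 223 mm above the shelf when the carriage is at 0. Pinch it from above; pushing it down lowers the stem and the pad.
- carriage (a joint): How far the stem with knob and pad has been lowered, m: 0 = up, 0.055 = lowest. Straight vertical slide; friction of about 6 N keeps it where it is left. Starts at 0 to 0.008.
- pad (a joint): How far the pad has been pushed up against its spring, m: 0 = free, 0.020 = bottomed (about 1 N to start, 4 N at the end). Once the pad rests on something it grows 1:1 as the carriage goes down, so it reads how high that thing stands. The bare spindle between pad and collar is 20 mm long at 0, 10 mm at half-way.
- doorstop: Bystander: blue door stop, a wedge 112 x 42 x 30 mm. Origin: centre of its underside.
- key: Bystander: flat copper key, 85 mm long, 6 mm thick. Origin: on the shelf under its middle.
- coaster: Bystander: round speckled stone coaster, 92 mm across, 9 mm thick. Origin: centre of its underside.
Not all that is in view belongs to the job. Of the things that look like the case, take the one that is farthest to the robot's left at the start.

How it is judged:
On the way, in this order (a step that is already met when the one before it is completed fails the run):
1. the case is out of the hood, set down on the open shelf away from the pad and let go (horizontal distance between case and hood above 0.12 m and horizontal distance between case_spot and pad_face above 0.03 m and contact force between the fingers and case below 0.05 N and height (world z) of case below 0.006 m and angle between case's own z axis and vertical below 0.1 rad and linear speed of case below 0.02 m/s), for 0.2 s.
2. the case lies flat and let go with its charging spot under the pad (within 12 mm), the pad still raised (carriage under 20 mm) (horizontal distance between case_spot and pad_face below 0.012 m and contact force between the fingers and case below 0.05 N and height (world z) of case below 0.006 m and angle between case's own z axis and vertical below 0.1 rad and value of joint carriage below 0.02 m), for 0.2 s.
At the end, for the whole second after the job is handed in: The case lies flat on the shelf, right way up, at rest and let go, its charging spot within 12 mm (horizontally) of the pad's centre; the lowered pad rests on it with its spring pressed in 5 to 15 mm of its 20 mm (horizontal distance between case_spot and pad_face below 0.012 m and height (world z) of case below 0.006 m and angle between case's own z axis and vertical below 0.1 rad and value of joint pad between 0.005 and 0.015 m and linear speed of case below 0.02 m/s and contact force between the fingers and case below 0.05 N); the robot touches nothing.
It fails at once if the doorstop is moved more than 15 mm (distance of doorstop from where it was at the start of the episode above 0.015 m).
It fails at once if the key is moved more than 15 mm (distance of key from where it was at the start of the episode above 0.015 m).
It fails at once if the coaster is moved more than 15 mm (distance of coaster from where it was at the start of the episode above 0.015 m).
It also fails if it takes over 58 s, if anything falls off the work surface, if the arm or the gripper's body presses on something with over 40 N, if the wrist force passes 120 N, or if a joint passes its speed limit or range.

ROBOT

A 6-joint arm with a two-finger parallel gripper is mounted at the origin on the work surface. World frame = base frame: x ahead of the robot, y to its left, z up, the work surface at z = 0. Lengths are in m, angles in rad, forces in N, time in s.
With the tool pointing down it reaches from about 0.425 to 0.95 m from the base axis. Payload 3.5 kg.
Tool frame: the origin (TCP) lies midway between the tips of the shut fingers; the grasp point (between the pads) lies 19 mm behind it (ctrl.pinch_z is the distance from the TCP to the grasp point, in m); z points along the fingers, y is the line along which they close (so a half turn about z gives the same grasp; the last joint's range is limited). The gripper opens to 85 mm and grips with 20 to 120 N. Pads are 22 mm wide; open, the fingers measure 114 mm over their backs; the gripper's body (76 mm by 85 mm) begins 54 mm behind the grasp point. The pads swing forward as they close: fully open they stand 13 mm farther back than shut.
Start: joints at [1.061, 0.286, 1.577, -0, 1.279, -0.15], TCP at [0.238, 0.632, 0.231] pointing down, gripper open.
Joint ranges: [-2.77, 2.77], [-0.9, 2.22], [0.21, 2.48], [-1.53, 4.67], [0.24, 2.81], [-2.84, 2.84]. Speed limits (rad/s): [2.79, 2.79, 3.14, 3.14, 3.14, 3.14].

INTERFACE

Orientations are given as a unit quaternion [x, y, z, w].
In Python, from plant import get_state, viewer, sign_off, ctrl gives the robot as it stands. The module is installed in compiled form; this text tells all that it offers.
- The arm moves only by the shell command python3 -m handwheel 'ROWS' [FORCE]. ROWS is JSON, a list that holds one entry, the list of rows, each a list of 5 numbers: the finger opening in m, from 0 to 0.0854, then the shift along the tool's x, y, z in m, then the turn about the tool's z in degrees. In form: [[[claw, x, y, z, spin], ...]]. A call has 1 to 12 rows; each row shifts and turns the commanded pose from where the row before left it, along the tool's axes as they then stand; what a row does not reach is not made up. A row lasts 1/12 s, in which the tool goes at most 41.7 mm and 7.16 degrees, less where a joint would pass 70% of its speed; a pose out of reach is approached as far as the arm can. A call is refused whole if a number of a shift passes 0.0417 or a number of a turn 7.16, either way. A call with a gripper value outside its range is refused whole. The fingers move at their own pace and stop on an object; FORCE is the grip in N (left out, the last holds). Time passes only in rows, so rows that do not move let the fingers close. It gives the time, the measured TCP pose, the force, the opening and the grip force at its end, in the units of the state.
- get_state(): the state, without advancing time (a new reading comes with each control period).
- viewer.read_camera(name): name is "scene" or "side" or "wrist"; returns the picture (384x512x3 uint8, blue, green, red); there is no depth.
- viewer.camera_params(name): a dict with "fov_y" (degrees; the focal length in pixels is half the picture's height over the tangent of half this angle, whatever the lens; pixels are square), "cx", "cy" (the principal point, pixels), "xyz" and "attitude" of the camera in the world; the wrist camera has in their place "hand_eye" (4x4, takes a point from camera to tool coordinates, whose origin is the TCP and whose axes are the flange's). Camera axes: x right, y up, looking along -z (the intrinsics and any distortion apply to the point x, -y, -z); pixel columns grow to the right and rows downward; lengths in m; the calibration is good to about 2 mm. A picture is of the moment at which its call begins: read the wrist's pose just before it. camera_params takes no time and is no camera call.
- sign_off(): hands the job in; it is judged then, once.
Trained networks look in the newest picture that a camera, given by its name, has taken for a name from the list of things; names that differ only in an ending like _2 or _b are one class to them, and where a whole thing is asked for, a point or a joint stands for the part that bears it (a point fixed in the world has none). Each returns a list of dicts, best first, with "confidence" (0 to 1); they miss things now and then, are a little off and sometimes report something else, mostly with a low value. They report only what shows in the picture. A call takes as long as a camera call. They do not tell look-alikes from the thing itself.
- viewer.look_for(camera, name): "extent" ([left, top, width, height] as shares, 0 to 1, of the picture: columns of its width, rows of its height, round what is visible of it).
- viewer.outline_of(camera, name): "mask" (384x512 bool, what is visible of it) and "extent" ([left, top, width, height] as shares, 0 to 1, of the picture: columns of its width, rows of its height, round what is visible of it).
- viewer.pinpoint(camera, name): "xy" ([column, row] as shares, 0 to 1, of the picture: columns of its width, rows of its height: a listed point, or the origin of a listed thing).
The state is a dict: "time": time; "qpos": joint angles; "dq": joint speeds; "joint_efforts": joint torques, N m; "eef_pos": TCP position; "tcp_rot": TCP orientation; "contact_force": force on the tool from outside, world axes, zero at the start; "wrist_torque": the same for the moment, N m; "opening": opening from 0.0 (shut) to 1.0 (fully open); "finger_force": force on a finger pad.
Only numpy, scipy, OpenCV 4.12 (cv2) and the standard library are available. Lean on these libraries where they do the work, as an engineer would, in place of code of your own. Each camera call takes 0.05 s, during which the arm holds its last target. There are 200 camera calls.

## Working session

There is one attempt and no reset: what is moved stays moved. The work goes in short steps, Python scripts to look and compute and a shell command to move; the robot and the scene stay as the last step left them, time stands still between calls to the robot, and variables do not carry over. Pictures are saved under pics/ and viewed, at most 13 in all, crops included, and the job is handed in when it is done.

```bash
mkdir -p pics; ls
cat > h.py <<'E'
import numpy as np, cv2
from plant import get_state, viewer, sign_off, ctrl
from scipy.spatial.transform import Rotation as R
def pose(cam):
    p=viewer.camera_params(cam)
    if 'hand_eye' in p:
        s=get_state(); T=np.eye(4); T[:3,:3]=R.from_quat(s['tcp_rot']).as_matrix(); T[:3,3]=s['eef_pos']
        T=T@np.array(p['hand_eye']); return p,T[:3,:3],T[:3,3]
    a=np.array(p['attitude'],float)
    Rm=R.from_quat(a).as_matrix() if a.size==4 else a.reshape(3,3)
    return p,Rm,np.array(p['xyz'])
def px2z(cam,uv,z,P=None):
    p,Rm,c=P or pose(cam); f=192/np.tan(np.radians(p['fov_y'])/2)
    uv=np.atleast_2d(uv).astype(float)
    d=np.c_[(uv[:,0]-p['cx'])/f,-(uv[:,1]-p['cy'])/f,-np.ones(len(uv))]@Rm.T
    return c+d*((z-c[2])/d[:,2])[:,None]
def proj(cam,X,P=None):
    p,Rm,c=P or pose(cam); f=192/np.tan(np.radians(p['fov_y'])/2)
    q=(np.atleast_2d(X)-c)@Rm
    return np.c_[p['cx']-f*q[:,0]/q[:,2],p['cy']+f*q[:,1]/q[:,2]]
E
python3 - <<'E'
from h import *
ims=[]
for c in ["scene","side","wrist"]:
    print(c,viewer.camera_params(c)); im=viewer.read_camera(c); cv2.imwrite(f'pics/{c}0.png',im)
    if c!="wrist": ims.append(im)
    for n in ["case","hood","dock","doorstop","key","coaster"]:
        print(n,[(np.round(np.array(r['extent'])*[512,384,512,384]).astype(int).tolist(),round(r['confidence'],2)) for r in viewer.look_for(c,n)[:5]])
    for n in ["pad_face","knob_grip","hood_mouth","case_spot"]:
        print(n,[(np.round(np.array(r['xy'])*[512,384],1).tolist(),round(r['confidence'],2)) for r in viewer.pinpoint(c,n)[:5]])
print(get_state(),ctrl.pinch_z)
E
```

```text
pics
scene {'fov_y': 47.74862857494958, 'cx': 246.0756807785244, 'cy': 189.7902464227705, 'xyz': array([ 1.09745069, -0.09973958,  0.89520977]), 'attitude': array([0.2152555 , 0.20790583, 0.64883501, 0.69960944])}
case [([125, 147, 49, 38], 0.94), ([182, 210, 29, 28], 0.81), ([109, 271, 66, 39], 0.81), ([206, 281, 54, 53], 0.22)]
hood [([144, 200, 49, 38], 0.73)]
dock [([320, 153, 121, 81], 0.69)]
doorstop [([209, 282, 46, 53], 0.7)]
key [([144, 197, 49, 36], 0.7), ([326, 280, 32, 33], 0.59), ([205, 283, 53, 52], 0.59)]
coaster [([266, 144, 38, 27], 0.97)]
pad_face [([328.3, 210.1], 0.78)]
knob_grip [([340.5, 165.7], 0.86)]
hood_mouth [([186.8, 224.2], 0.68)]
case_spot [([202.5, 223.6], 0.97), ([165.1, 149.5], 0.71), ([187.4, 225.6], 0.47)]
side {'fov_y': 55.76886072037483, 'cx': 251.64798279144878, 'cy': 193.8602223935856, 'xyz': array([ 0.16689939, -0.6352912 ,  0.64648486]), 'attitude': array([ 0.43473562, -0.14219685, -0.27420849,  0.84592831])}
case [([207, 321, 73, 46], 0.79), ([267, 244, 25, 20], 0.72), ([178, 123, 48, 70], 0.48)]
hood [([273, 260, 40, 48], 0.84)]
dock [([178,
[... 893 characters left out ...]
: 1.65, 'qpos': array([ 1.06098168e+00,  2.86243722e-01,  1.57671050e+00,  2.07315790e-05,
        1.27858668e+00, -1.50002780e-01]), 'dq': array([ 0.00076543,  0.00080766, -0.00094294, -0.00202764,  0.00015078,
        0.00045023]), 'joint_efforts': array([ 5.35940471e-04, -4.05948973e+01, -2.92931253e+01, -1.22864581e-04,
        5.22269129e-04, -1.05607708e-05]), 'eef_pos': array([0.23762873, 0.63177427, 0.23135673]), 'tcp_rot': array([ 1.78939963e-01,  9.83859994e-01,  2.76952359e-05, -1.00880422e-06]), 'contact_force': array([-0.68832263,  0.06644219, -0.35009056]), 'wrist_torque': array([-0.04712882, -0.02571562, -0.02390355]), 'finger_force': 0.0, 'opening': 0.9982200789543687} 0.0187
```

View pics/scene0.png

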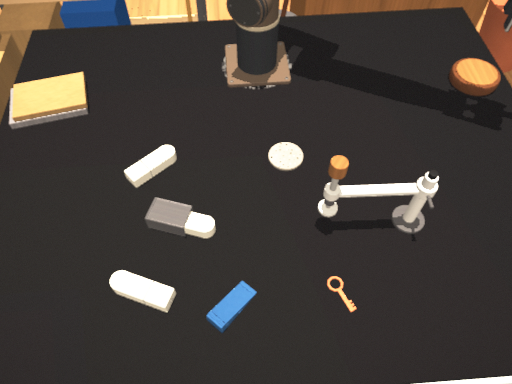

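View pics/side0.png

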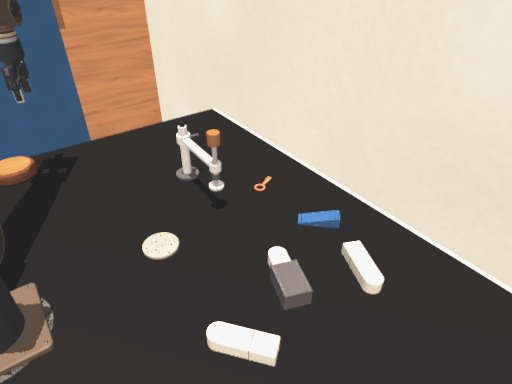

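The scene picture shows three white cases: (150,165), (200,224) sticking out of the dark hood at (170,217), and (142,290). Image right is +y (robot's left), so the one farthest left is the one in the hood. The dock's pad is at (328,208) with the knob at (340,166), the post at (412,210), the coaster at (286,156), the door stop at (232,305) and the key at (342,293). The side view agrees: case in hood at (280,260), dock at (200,160).

Run:
```python
from h import *
f=lambda a:np.round(a,3).tolist()
print('spot',f(px2z('scene',[202.5,223.6],.032)[0]),'lookalikes',f(px2z('scene',[[150,165],[142,290]],.03)))
print('mouth sc',f(px2z('scene',[186.8,224.2],0)[0]),'side',f(px2z('side',[281.9,274.2],0)[0]))
print('padface sc',f(px2z('scene',[328.3,210.1],.066)[0]),'side',f(px2z('side',[212.4,186.1],.066)[0]))
print('knob',f(px2z('scene',[340.5,165.7],.221)[0]),f(px2z('side',[212.7,137.8],.221)[0]))
for n in ['coaster','doorstop','key','dock','hood','case']:
  for c in ['scene','side']:
    print(n,c,[(f(px2z(c,np.array(r['xy'])*[512,384],0)[0]),round(r['confidence'],2)) for r in viewer.pinpoint(c,n)[:4]])
im=cv2.imread('pics/scene0.png')
z=lambda a:cv2.resize(a,None,fx=4,fy=4,interpolation=2)
a=z(im[190:245,135:225]); b=z(im[145:240,310:445]); 
s=cv2.imread('pics/side0.png'); c=z(s[235:310,255:320])
out=np.zeros((600,800,3),np.uint8); out[:220,:360]=a; out[220:600,:540]=b; out[:300,540:800]=c
cv2.imwrite('pics/crop0.png',out)
```

```text
spot [0.584, -0.174, 0.032] lookalikes [[0.401, -0.304, 0.03], [0.735, -0.303, 0.03]]
mouth sc [0.564, -0.214, 0.0] side [0.567, -0.207, 0.0]
padface sc [0.592, 0.112, 0.066] side [0.577, 0.117, 0.066]
knob [0.586, 0.115, 0.221] [0.582, 0.105, 0.221]
coaster scene [([0.389, 0.036, -0.0], 0.81)]
coaster side []
doorstop scene [([0.777, -0.113, 0.0], 0.85)]
doorstop side [([0.76, -0.118, 0.0], 0.87)]
key scene [([0.77, 0.117, 0.0], 0.59)]
key side [([0.776, -0.107, 0.0], 0.68), ([0.761, 0.105, 0.0], 0.45)]
dock scene [([0.586, 0.118, -0.0], 0.55)]
dock side []
hood scene [([0.549, -0.245, 0.0], 0.68), ([0.382, 0.035, 0.0], 0.33)]
hood side [([0.549, -0.248, 0.0], 0.97)]
case scene [([0.725, -0.312, 0.0], 0.97), ([0.57, -0.212, -0.0], 0.68), ([0.389, -0.309, 0.0], 0.66), ([0.547, 0.126, -0.0], 0.22)]
case side [([0.721, -0.313, 0.0], 0.87), ([0.571, -0.201, 0.0], 0.78), ([0.387, -0.296, 0.0], 0.67)]
```

View pics/crop0.png

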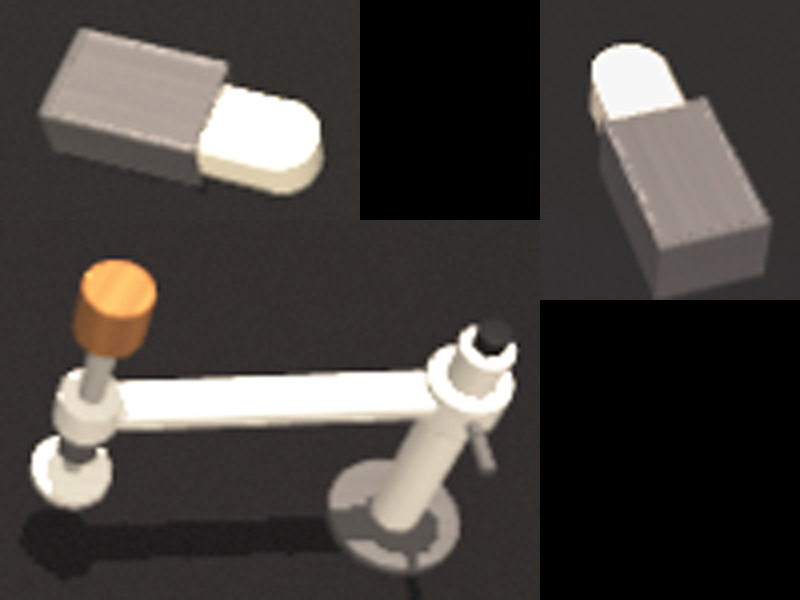

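The crop confirms the choice: a white case with its rounded end sticking out of the dark hood, rounded end toward lower right. The dock's pad hangs free under the sleeve, with the bar running to the post at image right (+y). Now I lift and turn, then move over the case.

```bash
cat >> h.py <<'E'
def delta(xyz,yaw):
    "tool-frame shift from the present pose to TCP xyz, in axes of yaw (deg, of tool y) ; and spin needed"
    s=get_state(); M=R.from_quat(s['tcp_rot']).as_matrix(); y0=np.degrees(np.arctan2(M[1,1],M[0,1]))
    a=np.radians(yaw); y=np.array([np.cos(a),np.sin(a),0]); x=np.array([-np.sin(a),np.cos(a),0])
    d=np.array(xyz)-s['eef_pos']
    print('t',round(s['time'],2),'tcp',np.round(s['eef_pos'],4),'yaw',round(y0,2),'q1,q6',np.round(s['qpos'][[0,5]],2),'tilt',round(float(M[2,2]),4))
    print('spin first %.1f, then shift x %.4f y %.4f z %.4f'%((y0-yaw+180)%360-180,d@x,d@y,-d[2]))
E
python3 -m handwheel '[[[0.085,0,0,-0.012,7.1],[0.085,0,0,-0.012,7.1],[0.085,0,0,-0.012,7.1],[0.085,0,0,-0.012,7.1],[0.085,0,0,-0.012,7.1],[0.085,0,0,-0.012,7.1],[0.085,0,0,-0.012,7.1],[0.085,0,0,-0.012,7.1],[0.085,0,0,-0.012,7.1],[0.085,0,0,-0.012,7.1],[0.085,0,0,-0.012,7.1],[0.085,0,0,-0.012,7.1]]]'
python3 -m handwheel '[[[0.085,-0.017,0.036,0,7.1],[0.085,-0.017,0.036,0,0],[0.085,-0.017,0.036,0,0],[0.085,-0.017,0.036,0,0],[0.085,-0.017,0.036,0,0],[0.085,-0.017,0.036,0,0],[0.085,-0.017,0.036,0,0],[0.085,-0.017,0.036,0,0],[0.085,-0.017,0.036,0,0],[0.085,-0.017,0.036,0,0],[0.085,-0.017,0.036,0,0],[0.085,-0.017,0.036,0,0]]]'
python3 -c "
from h import *
delta([0.575,-0.19,0.25],-24)"
```

```text
time: 3.25
eef_pos: [0.2376, 0.6317, 0.3759]
tcp_rot: [0.8, 0.601, 0.0, -0.0]
contact_force: [0.8, 0.3, 0.1]
opening: 0.999
finger_force: 0.0
time: 4.25
eef_pos: [0.5606, 0.2775, 0.3756]
tcp_rot: [0.833, 0.553, 0.0, 0.0]
contact_force: [0.3, 1.1, 0.1]
opening: 0.996
finger_force: 0.0
t 4.25 tcp [0.5606 0.2775 0.3756] yaw -22.92 q1,q6 [0.3 0.7] tilt -1.0
spin first 1.1, then shift x -0.4212 y 0.2033 z 0.1256
```

```bash
python3 -m handwheel '[[[0.085,-0.035,0.017,0,1.1],[0.085,-0.035,0.017,0,0],[0.085,-0.035,0.017,0,0],[0.085,-0.035,0.017,0,0],[0.085,-0.035,0.017,0,0],[0.085,-0.035,0.017,0,0],[0.085,-0.035,0.017,0,0],[0.085,-0.035,0.017,0.01,0],[0.085,-0.035,0.017,0.015,0],[0.085,-0.035,0.017,0.02,0],[0.085,-0.035,0.017,0.02,0],[0.085,-0.035,0.017,0.02,0]]]'
python3 -m handwheel '[[[0.085,0,0,0.02,0],[0.085,0,0,0.02,0],[0.085,0,0,0,0],[0.085,0,0,0,0]]]'
python3 - <<'E'
from h import *
delta([0.575,-0.19,0.25],-24)
P=pose('wrist'); im=viewer.read_camera('wrist'); cv2.imwrite('pics/w1.png',im)
f=lambda a:np.round(a,4).tolist()
for n,z in [('case_spot',.032),('hood_mouth',0),('case',0),('hood',0)]:
    print(n,[(f(px2z('wrist',np.array(r['xy'])*[512,384],z,P)[0]),round(r['confidence'],2)) for r in viewer.pinpoint('wrist',n)[:3]])
g=0
for n in ['case','hood']:
    for r in viewer.outline_of('wrist',n)[:2]:
        m=r['mask'].astype(np.uint8); ys,xs=np.nonzero(m)
        q=px2z('wrist',np.c_[xs,ys],.032 if n=='case' else .042,P)[:,:2]
        rect=cv2.minAreaRect(q.astype(np.float32)*1000); print(n,r['confidence'],np.round(rect[0],1),np.round(rect[1],1),rect[2])
        cv2.drawContours(im,cv2.findContours(m,0,2)[0],-1,(0,0,255) if n=='case' else (0,255,0),1)
cv2.imwrite('pics/w1b.png',im)
E
```

```text
time: 5.25
eef_pos: [0.5753, -0.1837, 0.2928]
tcp_rot: [0.839, 0.544, 0.0, 0.0]
contact_force: [1.1, 0.2, 0.1]
opening: 0.995
finger_force: 0.0
time: 5.58
eef_pos: [0.5749, -0.1817, 0.252]
tcp_rot: [0.839, 0.544, -0.001, -0.001]
contact_force: [0.7, -1.2, 0.4]
opening: 0.995
finger_force: 0.0
t 5.58 tcp [ 0.5749 -0.1817  0.252 ] yaw -24.03 q1,q6 [-0.47 -0.05] tilt -1.0
spin first -0.0, then shift x -0.0075 y 0.0035 z 0.0020
case_spot [([0.7063, -0.3528, 0.032], 0.91), ([0.5845, -0.1683, 0.032], 0.87)]
hood_mouth []
case [([0.3847, -0.2991, 0.0], 0.75), ([0.7225, -0.3135, 0.0], 0.67), ([0.5673, -0.2107, 0.0], 0.57)]
hood [([0.5524, -0.2476, 0.0], 0.88)]
case 0.96 [ 578.5 -178.3] [68.6 46.8] 69.33879089355469
case 0.83 [ 721.8 -304. ] [142.6  58.2] 65.27874755859375
hood 0.68 [ 553.3 -247.7] [104.9  62.3] 70.13762664794922
```

View pics/w1b.png

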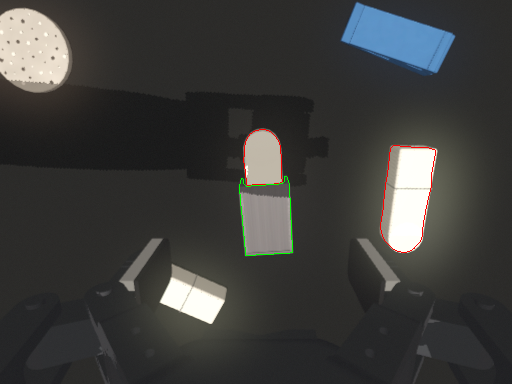

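The outlines fit: the case's protruding part (red) at about (263,158) and the hood (green) at (267,220), with its axis at about 69°. The fingers are clear on both sides. Next is to descend and grip.

```bash
python3 -c "
from h import *
delta([0.578,-0.180,0.006],-21)"
python3 -m handwheel '[[[0.085,0.001,0.003,0.03,-3],[0.085,0,0,0.03,0],[0.085,0,0,0.03,0],[0.085,0,0,0.03,0],[0.085,0,0,0.03,0],[0.085,0,0,0.03,0],[0.085,0,0,0.0,0]]]'
python3 -c "
from h import *
delta([0.578,-0.180,0.006],-21)"
```

```text
t 5.93 tcp [ 0.5761 -0.1817  0.2547] yaw -23.98 q1,q6 [-0.47 -0.05] tilt -1.0
spin first -3.0, then shift x 0.0023 y 0.0012 z 0.2487
time: 6.52
eef_pos: [0.5744, -0.1799, 0.0666]
tcp_rot: [0.824, 0.566, -0.003, -0.005]
contact_force: [-1.5, 1.3, -0.6]
opening: 0.997
finger_force: 0.0
t 6.52 tcp [ 0.5744 -0.1799  0.0666] yaw -21.0 q1,q6 [-0.47 -0.11] tilt -0.9999
spin first -0.0, then shift x 0.0012 y 0.0034 z 0.0606
```

```bash
python3 -m handwheel '[[[0.085,0.001,0.003,0.02,0],[0.085,0,0,0.02,0],[0.085,0,0,0.015,0],[0.085,0,0,0.005,0],[0.085,0,0,0,0],[0.085,0,0,0,0]]]'
python3 -m handwheel '[[[0.03,0,0,0,0],[0.03,0,0,0,0],[0.03,0,0,0,0],[0.03,0,0,0,0],[0.03,0,0,0,0],[0.03,0,0,0,0],[0.03,0,0,0,0],[0.03,0,0,0,0]]]' 30
python3 -c "
from h import *
delta([0.578,-0.180,0.006],-21)"
```

```text
time: 7.02
eef_pos: [0.5829, -0.1827, 0.0149]
tcp_rot: [0.824, 0.566, 0.001, 0.001]
contact_force: [-0.2, -0.1, -0.3]
opening: 0.992
finger_force: 0.0
time: 7.68
eef_pos: [0.5827, -0.1827, 0.0146]
tcp_rot: [0.824, 0.566, 0.0, 0.001]
contact_force: [-1.5, 0.2, 4.8]
opening: 0.527
finger_force: 31.8
t 7.68 tcp [ 0.5827 -0.1827  0.0146] yaw -21.02 q1,q6 [-0.47 -0.1 ] tilt -1.0
spin first -0.0, then shift x 0.0008 y -0.0053 z 0.0086
```

Gripped the 45 mm width, but a little high. I'll ease off, lower 10 mm and regrip.

```bash
python3 -m handwheel '[[[0.065,0,0,0,0],[0.065,0,0,0,0],[0.065,0,-0.003,0.005,0],[0.065,0,0,0.005,0],[0.065,0,0,0,0],[0.03,0,0,0,0],[0.03,0,0,0,0],[0.03,0,0,0,0],[0.03,0,0,0,0],[0.03,0,0,0,0]]]' 30
python3 -m handwheel '[[[0.03,0.004,0,-0.001,0],[0.03,0.01,0,0,0],[0.03,0.016,0,0,0],[0.03,0.02,0,0,0],[0.03,0.02,0,0,0],[0.03,0.02,0,0,0],[0.03,0.02,0,0,0],[0.03,0,0,0,0]]]' 30
python3 -c "
from h import *
delta([0.578,-0.180,0.006],-21)"
```

```text
time: 8.52
eef_pos: [0.5788, -0.1812, 0.003]
tcp_rot: [0.824, 0.566, -0.0, -0.0]
contact_force: [-0.3, 0.1, -0.1]
opening: 0.53
finger_force: 32.1
time: 9.18
eef_pos: [0.6194, -0.0747, 0.0043]
tcp_rot: [0.823, 0.568, 0.001, -0.0]
contact_force: [-0.2, 0.6, -0.8]
opening: 0.53
finger_force: 32.1
t 9.18 tcp [ 0.6194 -0.0747  0.0043] yaw -20.83 q1,q6 [-0.28  0.08] tilt -1.0
spin first 0.2, then shift x -0.1132 y -0.0009 z -0.0017
```

Case drawn out by about 113 mm. Now I'll release it, lift clear and look.

```bash
python3 -m handwheel '[[[0.085,0,0,0.002,0],[0.085,0,0,0,0],[0.085,0,0,0,0],[0.085,0,0,0,0],[0.085,0,0,0,0],[0.085,0,0,-0.01,0],[0.085,0,0,-0.03,0],[0.085,0,0,-0.04,0],[0.085,-0.01,0,-0.04,0],[0.085,-0.01,0,-0.04,0],[0.085,-0.01,0,0,0],[0.085,0,0,0,0]]]'
cat > meas.py <<'E'
from h import *
import sys
P=pose('wrist'); im=viewer.read_camera('wrist'); delta([0,0,0],-21)
f=lambda a:np.round(a,4).tolist()
for r in viewer.outline_of('wrist','case')[:3]:
    m=r['mask'].astype(np.uint8); ys,xs=np.nonzero(m)
    q=px2z('wrist',np.c_[xs,ys],.032,P)[:,:2]
    rect=cv2.minAreaRect(q.astype(np.float32)*1000); print('case',r['confidence'],np.round(rect[0],1),np.round(rect[1],1),rect[2])
print('spot',[(f(px2z('wrist',np.array(r['xy'])*[512,384],.032,P)[0]),round(r['confidence'],2)) for r in viewer.pinpoint('wrist','case_spot')[:3]])
print('case',[(f(px2z('wrist',np.array(r['xy'])*[512,384],0,P)[0]),round(r['confidence'],2)) for r in viewer.pinpoint('wrist','case')[:3]])
sc=viewer.read_camera('scene'); sd=viewer.read_camera('side')
k=lambda a:cv2.resize(a,None,fx=2,fy=2,interpolation=2)
out=np.zeros((600,800,3),np.uint8); out[:300,:400]=k(sc[120:270,150:350]); out[:300,400:]=k(sd[100:250,150:350]); out[300:,:400]=cv2.resize(im,(400,300))
cv2.imwrite('pics/%s.png'%sys.argv[1],out)
E
python3 meas.py m2
```

```text
time: 10.18
eef_pos: [0.6096, -0.109, 0.1675]
tcp_rot: [0.825, 0.566, 0.002, 0.004]
contact_force: [-0.3, 0.1, -0.1]
opening: 0.999
finger_force: 0.0
t 10.23 tcp [ 0.6082 -0.1076  0.1644] yaw -21.12 q1,q6 [-0.34  0.03] tilt -1.0
spin first -0.1, then shift x -0.1175 y -0.6063 z 0.1644
case 0.97 [ 738.5 -263.4] [75.5 61.2] 67.89450073242188
case 0.77 [ 345.3 -256.8] [34.7 17.1] 75.26113891601562
case 0.69 [ 607.1 -108.5] [139.7  48.2] 69.98538970947266
spot [([0.6211, -0.0663, 0.032], 0.79), ([0.3565, -0.2662, 0.032], 0.61), ([0.76, -0.1113, 0.032], 0.32)]
case [([0.6041, -0.1075, 0.0], 0.76), ([0.7262, -0.3113, 0.0], 0.56)]
```

View pics/m2.png

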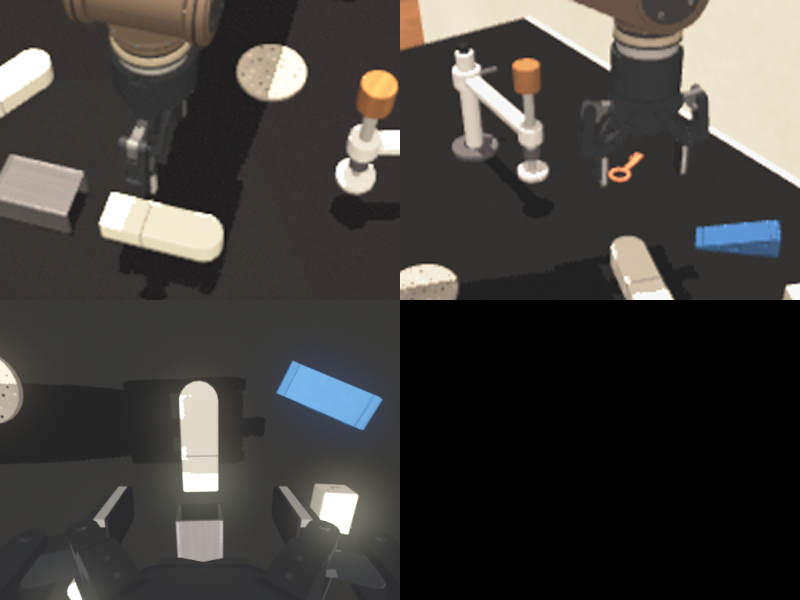

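The case lies free and flat about 30 mm in front of the hood: origin ≈ (0.606,-0.108), axis ≈ 70°, measured length 140 mm. No camera body sticks out of the gripper. Next I regrip near the square end (top-left at (125,215) in the crop).

```bash
python3 -c "
from h import *
delta([0.5863,-0.1615,0.004],-20.3)"
python3 -m handwheel '[[[0.085,-0.019,0,0.02,-0.8],[0.085,-0.019,0,0.025,0],[0.085,-0.018,-0.001,0.025,0],[0.085,-0.002,-0.001,0.02,0],[0.085,0,0,0,0],[0.085,0,0,0,0]]]'
python3 -c "
from h import *
delta([0.5863,-0.1615,0.004],-20.3)"
```

```text
t 10.48 tcp [ 0.6067 -0.1058  0.16  ] yaw -20.99 q1,q6 [-0.34  0.03] tilt -1.0
spin first -0.7, then shift x -0.0593 y 0.0002 z 0.1560
time: 10.98
eef_pos: [0.5842, -0.1594, 0.0699]
tcp_rot: [0.82, 0.572, -0.001, -0.002]
contact_force: [0.4, 0.3, 0.0]
opening: 0.995
finger_force: 0.0
t 10.98 tcp [ 0.5842 -0.1594  0.0699] yaw -20.22 q1,q6 [-0.43 -0.08] tilt -1.0
spin first 0.1, then shift x -0.0013 y 0.0027 z 0.0659
```

```bash
python3 -m handwheel '[[[0.085,-0.001,0.003,0.02,0],[0.085,0,0,0.02,0],[0.085,0,0,0.016,0],[0.085,0,0,0.008,0],[0.085,0,0,0,0],[0.03,0,0,0,0],[0.03,0,0,0,0],[0.03,0,0,0,0],[0.03,0,0,0,0],[0.03,0,0,0,0],[0.03,0,0,0,0],[0.03,0,0,0,0]]]' 35
python3 -c "
from h import *
delta([0.5863,-0.1615,0.004],-20.3)
delta([0.585,-0.04,0.02],0)"
```

```text
time: 11.98
eef_pos: [0.5893, -0.1627, 0.0101]
tcp_rot: [0.82, 0.572, 0.001, 0.001]
contact_force: [-0.9, 2.2, 6.6]
opening: 0.535
finger_force: 37.3
t 11.98 tcp [ 0.5893 -0.1627  0.0101] yaw -20.21 q1,q6 [-0.44 -0.08] tilt -1.0
spin first 0.1, then shift x 0.0001 y -0.0033 z 0.0061
t 11.98 tcp [ 0.5893 -0.1627  0.0101] yaw -20.21 q1,q6 [-0.44 -0.08] tilt -1.0
spin first -20.2, then shift x 0.1227 y -0.0043 z -0.0099
```

```bash
python3 -m handwheel '[[[0.065,0,0,0,0],[0.065,0,0,0,0],[0.065,0,-0.002,0.004,0],[0.065,0,0,0.003,0],[0.065,0,0,0,0],[0.03,0,0,0,0],[0.03,0,0,0,0],[0.03,0,0,0,0],[0.03,0,0,0,0],[0.03,0,0,0,0]]]' 35
python3 -m handwheel '[[[0.03,0.003,0,-0.002,0],[0.03,0.006,0,0,-3],[0.03,0.01,0,0,-4],[0.03,0.01,0,0,-4],[0.03,0.01,0,0,-4],[0.03,0.01,0,0,-4],[0.03,0.01,0,0,-1.2],[0.03,0.01,0,0,0],[0.03,0,0,0,0],[0.03,0,0,0,0]]]'
cat > meas2.py <<'E'
from h import *
import sys
P=pose('wrist'); im=viewer.read_camera('wrist'); delta([0.585,-0.04,0.004],0)
f=lambda a:np.round(a,4).tolist()
for c,PP in (('wrist',P),('scene',None),('side',None)):
    if c!='wrist': im=viewer.read_camera(c)
    cv2.imwrite('pics/%s_%s.png'%(sys.argv[1],c),im)
    for n,z in (('knob_grip',.219),('pad_face',.064),('case_spot',.032),('dock',0)):
        print(c,n,[(np.round(np.array(r['xy'])*[512,384]).tolist(),f(px2z(c,np.array(r['xy'])*[512,384],z,PP)[0]),round(r['confidence'],2)) for r in viewer.pinpoint(c,n)[:3]])
E
python3 meas2.py m3
```

```text
time: 12.82
eef_pos: [0.586, -0.1615, 0.001]
tcp_rot: [0.82, 0.572, -0.0, -0.0]
contact_force: [-0.1, 0.2, -0.6]
opening: 0.534
finger_force: 36.9
time: 13.65
eef_pos: [0.5971, -0.0933, 0.0031]
tcp_rot: [0.707, 0.707, -0.0, -0.0]
contact_force: [0.5, 0.1, -2.0]
opening: 0.532
finger_force: 36.9
t 13.7 tcp [ 0.5973 -0.0938  0.0032] yaw -0.03 q1,q6 [-0.32 -0.32] tilt -1.0
spin first -0.0, then shift x 0.0538 y -0.0123 z -0.0008
wrist knob_grip []
wrist pad_face []
wrist case_spot [([265.0, 7.0], [0.5993, 0.0089, 0.032], 0.62)]
wrist dock []
scene knob_grip [([340.0, 168.0], [0.591, 0.1142, 0.219], 0.86)]
scene pad_face [([331.0, 206.0], [0.5808, 0.1206, 0.064], 0.75)]
scene case_spot [([118.0, 280.0], [0.7101, -0.3537, 0.032], 0.72), ([167.0, 152.0], [0.364, -0.2632, 0.032], 0.6)]
scene dock [([324.0, 221.0], [0.5815, 0.1134, -0.0], 0.78)]
side knob_grip [([214.0, 139.0], [0.5826, 0.0994, 0.219], 0.56)]
side pad_face [([214.0, 185.0], [0.5837, 0.1203, 0.064], 0.73)]
side case_spot [([375.0, 276.0], [0.7104, -0.3541, 0.032], 0.91), ([238.0, 212.0], [0.5924, 0.0139, 0.032], 0.89), ([217.0, 329.0], [0.3585, -0.2613, 0.032], 0.7)]
side dock []
```

View pics/m3_wrist.png

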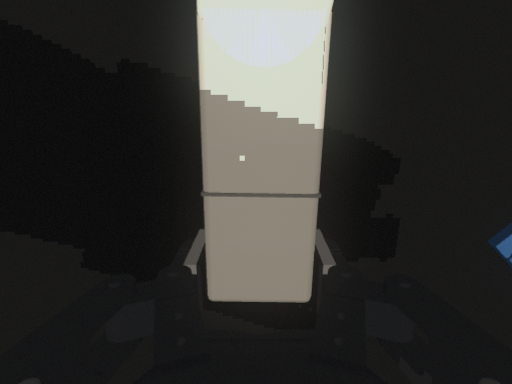

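Run:
```python
from h import *
from scipy.optimize import least_squares
PS,PD=pose('scene'),pose('side')
def knob(fn,box):
    im=cv2.imread(fn); x,y,w,h=box; hs=cv2.cvtColor(im[y:y+h,x:x+w],40)
    m=((hs[...,0]<20)&(hs[...,1]>120)&(hs[...,2]>60)).astype(np.uint8)
    n,l,st,ce=cv2.connectedComponentsWithStats(m); i=1+st[1:,4].argmax(); 
    s=st[i]; return np.array([s[0]+s[2]/2-.5+x,s[1]+s[3]/2-.5+y]),s[2:4]
for t in ('scene0 side0','m3_scene m3_side'):
    a,b=t.split()
    u,su=knob(f'pics/{a}.png',(320,145,40,45)); v,sv=knob(f'pics/{b}.png',(195,120,35,35))
    # bounding-box centre of a projected cylinder model
    th=np.linspace(0,2*np.pi,60)
    def res(X):
        cyl=np.vstack([np.c_[X[0]+.018*np.cos(th),X[1]+.018*np.sin(th),np.full(60,X[2]+dz)] for dz in(-.018,.018)])
        o=[]
        for c,P,w in(('scene',PS,u),('side',PD,v)):
            q=proj(c,cyl,P); o+=list((q.min(0)+q.max(0))/2-w)
        return o
    r=least_squares(res,[.585,.11,.22]); print(t,u,su,v,sv,np.round(r.x,4),np.round(r.fun,2))
```

```text
scene0 side0 [338.  166.5] [21 24] [212.5 137.5] [14 18] [0.5854 0.1106 0.218 ] [ 0.14 -0.2   0.25  0.19]
m3_scene m3_side [338.  166.5] [21 24] [208. 145.] [3 3] [0.5721 0.1157 0.1992] [-0.13  0.18 -0.23 -0.17]
```

Run:
```python
import cv2,numpy as np
z=lambda f,x,y:cv2.resize(cv2.imread(f)[y:y+70,x:x+65],None,fx=6,fy=6,interpolation=0)
cv2.imwrite('pics/padcrop.png',np.hstack([z('pics/m3_scene.png',300,155),z('pics/m3_side.png',185,130)]))
```

```text
(no output)
```

View pics/padcrop.png

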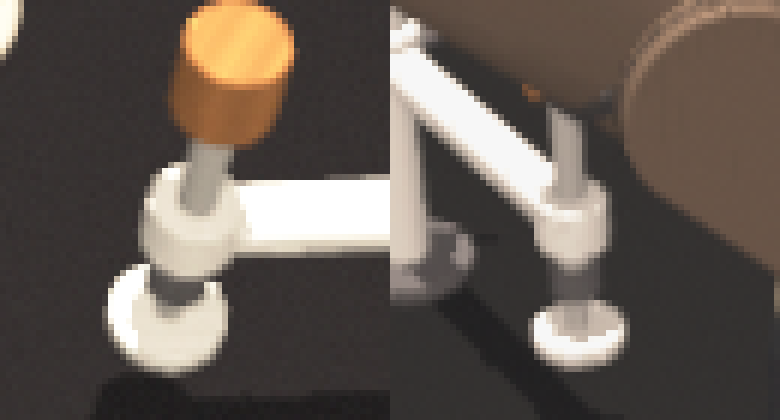

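Run:
```python
from h import *
for n,u,v,z in (('pad',[327.8,208],[216.5,185.5],.067),('sleeve',[332.3,191.7],[215.7,166.9],.1325)):
    print(n,np.round(px2z('scene',u,z),4),np.round(px2z('side',v,z),4))
print(proj('side',[[.5854,.1106,.064],[.5854,.1106,.1325]]),proj('scene',[[.5854,.1106,.064],[.5854,.1106,.1325]]))
delta([0.5854,0.1106-0.103,0.003],0)
```

```text
pad [[0.5867 0.112  0.067 ]] [[0.5873 0.1112 0.067 ]]
sleeve [[0.5872 0.1121 0.1325]] [[0.585  0.1049 0.1325]]
[[216.10018281 186.69001454]
 [214.72373073 165.97318483]] [[326.89726446 208.28430547]
 [331.44005965 191.06021389]]
t 14.4 tcp [ 0.5972 -0.0939  0.0032] yaw -0.01 q1,q6 [-0.32 -0.32] tilt -1.0
spin first -0.0, then shift x 0.1015 y -0.0118 z 0.0002
```

Both methods agree: the pad axis is at ≈ (0.586, 0.111) and the spot is 102 mm ahead of the TCP. The crop shows the pad raised and the way in open from -y. Slide in.

```bash
python3 -m handwheel '[[[0.03,0.008,-0.002,0,0],[0.03,0.014,-0.003,0,0],[0.03,0.014,-0.003,0,0],[0.03,0.014,-0.003,0,0],[0.03,0.014,0,0,0],[0.03,0.014,0,0,0],[0.03,0,0,0,0]]]'
python3 -c "
from h import *
delta([0.5862,0.0093,0.002],0)"
```

```text
time: 14.98
eef_pos: [0.5858, -0.0126, 0.0031]
tcp_rot: [0.706, 0.708, 0.0, -0.0]
contact_force: [0.0, -0.3, -1.3]
opening: 0.533
finger_force: 36.8
t 14.98 tcp [ 0.5858 -0.0126  0.0031] yaw 0.16 q1,q6 [-0.19 -0.2 ] tilt -1.0
spin first 0.2, then shift x 0.0219 y 0.0004 z 0.0011
```

```bash
python3 -m handwheel '[[[0.03,0.01,0,0,0],[0.03,0.01,0,0,0],[0.03,0.001,0,0.001,0],[0.03,0,0,0,0],[0.03,0,0,0,0]]]'
python3 meas2.py m4
python3 - <<'E'
import cv2,numpy as np
z=lambda f,x,y:cv2.resize(cv2.imread(f)[y:y+90,x:x+100],None,fx=4,fy=4,interpolation=2)
cv2.imwrite('pics/m4crop.png',np.hstack([z('pics/m4_scene.png',270,155),z('pics/m4_side.png',170,140)]))
E
```

```text
time: 15.4
eef_pos: [0.5863, 0.0049, 0.0021]
tcp_rot: [0.707, 0.707, -0.0, 0.0]
contact_force: [-0.1, -0.8, -0.3]
opening: 0.535
finger_force: 36.8
t 15.45 tcp [0.5863 0.0047 0.0021] yaw -0.03 q1,q6 [-0.16 -0.16] tilt -1.0
spin first -0.0, then shift x -0.0447 y -0.0013 z -0.0019
wrist knob_grip []
wrist pad_face []
wrist case_spot []
wrist dock [([260.0, 15.0], [0.5866, 0.1123, 0.0], 0.56)]
scene knob_grip [([338.0, 165.0], [0.5818, 0.1116, 0.219], 0.8)]
scene pad_face [([329.0, 208.0], [0.5842, 0.1154, 0.064], 0.62), ([304.0, 224.0], [0.6215, 0.0523, 0.064], 0.19)]
scene case_spot [([164.0, 150.0], [0.3557, -0.2691, 0.032], 0.98), ([120.0, 282.0], [0.7129, -0.3504, 0.032], 0.94), ([324.0, 221.0], [0.5983, 0.1054, 0.032], 0.7)]
scene dock [([328.0, 223.0], [0.5886, 0.1228, 0.0], 0.73)]
side knob_grip []
side pad_face [([213.0, 186.0], [0.581, 0.118, 0.064], 0.61)]
side case_spot [([217.0, 331.0], [0.3567, -0.2653, 0.032], 0.91), ([370.0, 273.0], [0.7088, -0.3422, 0.032], 0.64), ([218.0, 196.0], [0.5885, 0.1085, 0.032], 0.59)]
side dock []
```

View pics/m4crop.png

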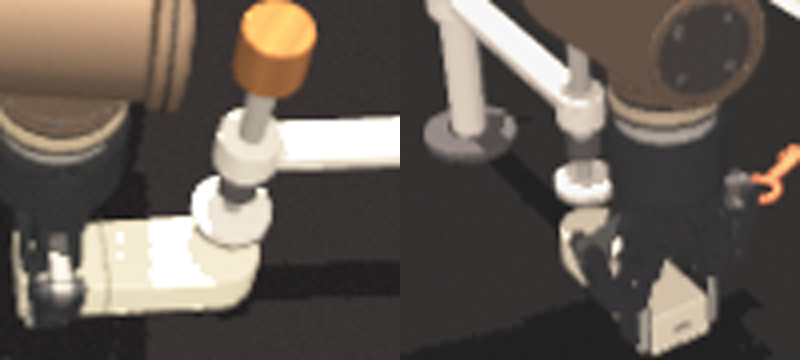

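The picture shows the case's rounded end under the raised pad (scene crop (230,210)) and the wrist clear of the knob. Add 4 mm, set down, open, lift off straight up past the knob's side and look.

```bash
python3 -m handwheel '[[[0.03,0.004,0,0.001,0],[0.03,0,0,0,0],[0.03,0,0,0,0]]]'
python3 -m handwheel '[[[0.085,0,0,0,0],[0.085,0,0,0,0],[0.085,0,0,0,0],[0.085,0,0,0,0],[0.085,-0.005,0,-0.01,0],[0.085,-0.01,0,-0.03,0],[0.085,-0.01,0,-0.04,0],[0.085,-0.01,0,-0.04,0],[0.085,-0.01,0,-0.04,0],[0.085,-0.01,0,-0.04,0],[0.085,0,0,-0.03,0],[0.085,0,0,0,0]]]'
python3 - <<'E'
from h import *
import time
delta([0.586,0.111,0.33],0)
f=lambda a:np.round(a,4).tolist()
P=pose('wrist')
for c in ('wrist','scene','side'):
    PP=P if c=='wrist' else None
    cv2.imwrite('pics/m5_%s.png'%c,viewer.read_camera(c))
    for n,z in (('knob_grip',.218),('case_spot',.032),('case',0)):
        print(c,n,[(np.round(np.array(r['xy'])*[512,384]).tolist(),f(px2z(c,np.array(r['xy'])*[512,384],z,PP)[0]),round(r['confidence'],2)) for r in viewer.pinpoint(c,n)[:4]])
z=lambda a,x,y:cv2.resize(cv2.imread('pics/m5_%s.png'%a)[y:y+70,x:x+90],None,fx=4.4,fy=4.4,interpolation=2)
a=np.hstack([z('scene',280,170),z('side',170,150)]); w=cv2.resize(cv2.imread('pics/m5_wrist.png'),(390,292))
o=np.zeros((600,a.shape[1],3),np.uint8); o[:a.shape[0]]=a; o[308:,:390]=w; cv2.imwrite('pics/m5crop.png',o)
E
```

```text
time: 16.4
eef_pos: [0.5862, 0.0094, 0.0011]
tcp_rot: [0.707, 0.707, -0.0, -0.0]
contact_force: [0.6, 0.4, -0.9]
opening: 0.535
finger_force: 36.8
time: 17.4
eef_pos: [0.5902, -0.0478, 0.2418]
tcp_rot: [0.708, 0.707, 0.004, 0.007]
contact_force: [0.4, 0.9, 0.5]
opening: 0.995
finger_force: 0.0
t 17.4 tcp [ 0.5902 -0.0478  0.2418] yaw -0.08 q1,q6 [-0.25 -0.25] tilt -0.9999
spin first -0.1, then shift x 0.1588 y -0.0042 z -0.0882
wrist knob_grip []
wrist case_spot []
wrist case [([345.0, 324.0], [0.7262, -0.3093, 0.0], 0.79), ([253.0, 63.0], [0.5863, 0.065, 0.0], 0.61)]
scene knob_grip [([339.0, 167.0], [0.5859, 0.113, 0.218], 0.88)]
scene case_spot [([325.0, 218.0], [0.5908, 0.1093, 0.032], 0.79), ([119.0, 280.0], [0.7099, -0.3529, 0.032], 0.6), ([165.0, 150.0], [0.3552, -0.2673, 0.032], 0.56)]
scene case [([304.0, 224.0], [0.5863, 0.0653, 0.0], 0.87), ([154.0, 170.0], [0.3953, -0.2994, 0.0], 0.62), ([142.0, 290.0], [0.7218, -0.3099, 0.0], 0.61)]
side knob_grip [([210.0, 140.0], [0.5735, 0.1058, 0.218], 0.7)]
side case_spot [([216.0, 196.0], [0.5826, 0.1109, 0.032], 0.71), ([214.0, 332.0], [0.3498, -0.2637, 0.032], 0.68), ([371.0, 277.0], [0.7027, -0.3494, 0.032], 0.61), ([210.0, 137.0], [0.7614, 0.4461, 0.032], 0.56)]
side case [([225.0, 211.0], [0.5899, 0.073, -0.0], 0.9), ([361.0, 271.0], [0.7252, -0.308, 0.0], 0.68), ([242.0, 344.0], [0.3891, -0.2985, 0.0], 0.57)]
```

View pics/m5crop.png

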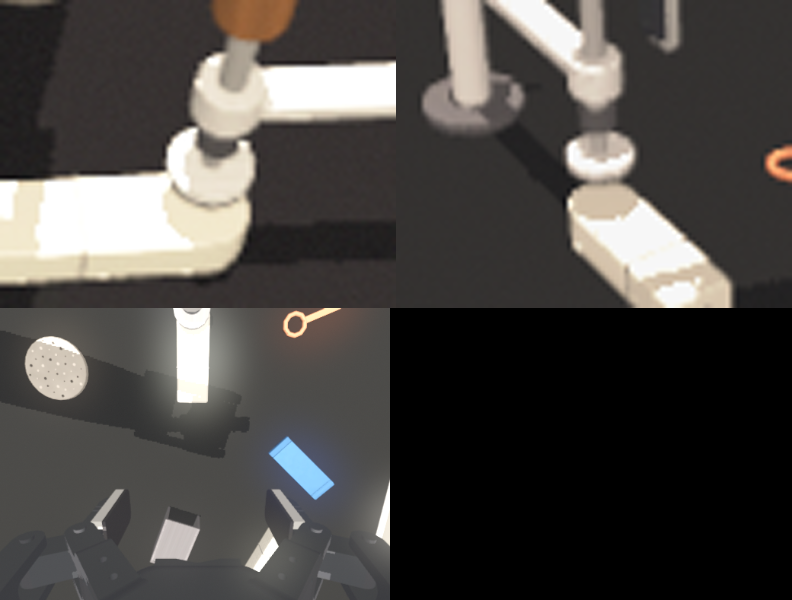

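Case spot ≈ (0.586, 0.110), right under the pad axis (0.586, 0.111); it lies flat and free, aligned with the bar. Now the knob.

```bash
python3 -m handwheel '[[[0.085,0,0,-0.03,0],[0.085,0,0,-0.03,0],[0.085,0.01,0,-0.02,0],[0.085,0.03,-0.002,0,0],[0.085,0.03,-0.002,0,0],[0.085,0.03,0,0,0],[0.085,0.03,0,0,0],[0.085,0.02,0,0,0],[0.085,0.01,0,0,0],[0.085,0,0,0,0],[0.085,0,0,0,0]]]'
python3 -c "
from h import *
delta([0.586,0.111,0.198],0)"
```

```text
time: 18.92
eef_pos: [0.5823, 0.1138, 0.311]
tcp_rot: [0.707, 0.707, -0.0, 0.0]
contact_force: [0.6, -1.0, -0.9]
opening: 0.997
finger_force: 0.0
t 18.92 tcp [0.5823 0.1138 0.311 ] yaw 0.03 q1,q6 [0.02 0.02] tilt -1.0
spin first 0.0, then shift x -0.0028 y 0.0037 z 0.1130
```

```bash
python3 -m handwheel '[[[0.085,-0.003,0.003,0.01,0],[0.085,0,0,0.02,0],[0.085,0,0,0.02,0],[0.085,0,0,0.02,0],[0.085,0,0,0.02,0],[0.085,0,0,0.015,0],[0.085,0,0,0.003,0],[0.085,0,0,0,0],[0.085,0,0,0,0]]]'
python3 -c "
from h import *
delta([0.586,0.111,0.198],0)"
```

```text
time: 19.67
eef_pos: [0.5858, 0.1101, 0.2036]
tcp_rot: [0.708, 0.707, 0.0, 0.0]
contact_force: [1.2, -0.0, 0.0]
opening: 0.996
finger_force: 0.0
t 19.67 tcp [0.5858 0.1101 0.2036] yaw -0.09 q1,q6 [0.02 0.02] tilt -1.0
spin first -0.1, then shift x 0.0009 y 0.0002 z 0.0056
```

```bash
python3 -m handwheel '[[[0.085,0,0,0.005,0],[0.02,0,0,0,0],[0.02,0,0,0,0],[0.02,0,0,0,0],[0.02,0,0,0,0],[0.02,0,0,0,0],[0.02,0,0,0,0],[0.02,0,0,0,0],[0.02,0,0,0,0],[0.02,0,0,0,0]]]' 40
python3 -m handwheel '[[[0.02,0,0,0.003,0],[0.02,0,0,0.004,0],[0.02,0,0,0.004,0],[0.02,0,0,0.004,0],[0.02,0,0,0.004,0],[0.02,0,0,0.004,0],[0.02,0,0,0.004,0],[0.02,0,0,0.003,0],[0.02,0,0,0,0],[0.02,0,0,0,0]]]'
```

```text
time: 20.5
eef_pos: [0.5863, 0.1112, 0.199]
tcp_rot: [0.707, 0.707, 0.001, 0.001]
contact_force: [5.0, 0.9, 1.9]
opening: 0.409
finger_force: 41.1
time: 21.33
eef_pos: [0.5863, 0.1111, 0.1687]
tcp_rot: [0.707, 0.707, 0.001, 0.001]
contact_force: [5.8, 1.1, 3.1]
opening: 0.411
finger_force: 41.5
```

```bash
python3 -m handwheel '[[[0.02,0,0,0.003,0],[0.02,0,0,0.003,0],[0.02,0,0,0.003,0],[0.02,0,0,0.002,0],[0.02,0,0,0,0],[0.02,0,0,0,0],[0.02,0,0,0,0]]]'
python3 - <<'E'
from h import *
delta([0.586,0.111,0.158],0)
ims=[]
for c,x,y in (('scene',280,160),('side',170,140)):
    im=viewer.read_camera(c); cv2.imwrite('pics/m6_%s.png'%c,im); ims.append(cv2.resize(im[y:y+80,x:x+80],None,fx=5,fy=5,interpolation=2))
cv2.imwrite('pics/m6crop.png',np.hstack(ims))
E
```

```text
time: 21.92
eef_pos: [0.5863, 0.1112, 0.1584]
tcp_rot: [0.707, 0.707, 0.001, 0.001]
contact_force: [4.5, 1.5, 5.8]
opening: 0.412
finger_force: 41.7
t 21.92 tcp [0.5863 0.1112 0.1584] yaw -0.01 q1,q6 [0.02 0.02] tilt -1.0
spin first -0.0, then shift x -0.0002 y -0.0003 z 0.0004
```

View pics/m6crop.png

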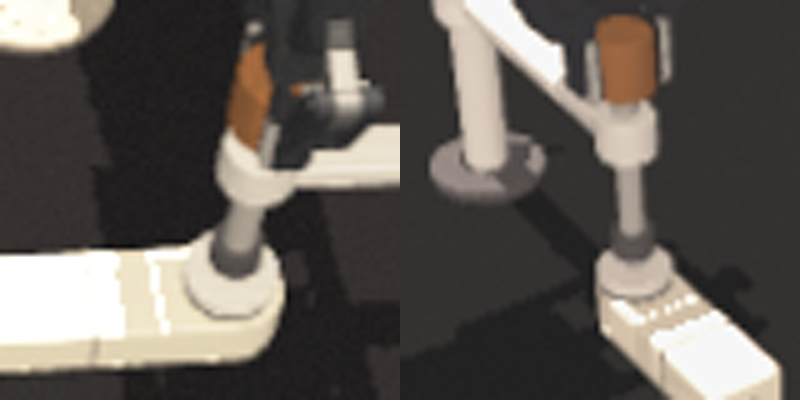

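The pad rests on the case's rounded end in both views. The force rose by about 2.7 N, which matches roughly half-way spring travel. Release, lift off, and check the knob height.

```bash
python3 -m handwheel '[[[0.085,0,0,0,0],[0.085,0,0,0,0],[0.085,0,0,0,0],[0.085,0,0,0,0],[0.085,0,0,0,0],[0.085,0,0,-0.01,0],[0.085,0,0,-0.03,0],[0.085,0,0,-0.03,0],[0.085,0,0,-0.03,0],[0.085,0,0,-0.03,0],[0.085,0,0,-0.03,0],[0.085,0,0,-0.03,0]]]'
python3 -m handwheel '[[[0.085,-0.03,0,-0.01,0],[0.085,-0.04,0,0,0],[0.085,-0.04,0,0,0],[0.085,-0.04,0,0,0],[0.085,-0.04,0,0,0],[0.085,0,0,0,0],[0.085,0,0,0,0]]]'
python3 - <<'E'
from h import *
from scipy.optimize import least_squares
PS,PD=pose('scene'),pose('side'); th=np.linspace(0,2*np.pi,60); obs=[]; ims=[]
for c,b in (('scene',(310,150,50,60)),('side',(190,115,45,50))):
    im=viewer.read_camera(c); x,y,w,h=b; hs=cv2.cvtColor(im[y:y+h,x:x+w],40)
    m=((hs[...,0]<20)&(hs[...,1]>120)&(hs[...,2]>60)).astype(np.uint8)
    n,l,st,ce=cv2.connectedComponentsWithStats(m); s=st[1+st[1:,4].argmax()]
    obs.append(np.array([s[0]+s[2]/2-.5+x,s[1]+s[3]/2-.5+y])); print(c,s)
    x,y=(280,160) if c=='scene' else (170,140)
    ims.append(cv2.resize(im[y:y+80,x:x+80],None,fx=5,fy=5,interpolation=2))
    for n,z in (('case_spot',.032),('case',0)):
        print(c,n,[np.round(px2z(c,np.array(r['xy'])*[512,384],z)[0],4).tolist() for r in viewer.pinpoint(c,n)[:4]])
def res(X):
    cyl=np.vstack([np.c_[X[0]+.018*np.cos(th),X[1]+.018*np.sin(th),np.full(60,X[2]+d)] for d in(-.018,.018)]); o=[]
    for c,P,w in(('scene',PS,obs[0]),('side',PD,obs[1])):
        q=proj(c,cyl,P); o+=list((q.min(0)+q.max(0))/2-w)
    return o
r=least_squares(res,[.585,.11,.18]); print(np.round(r.x,4),np.round(r.fun,2))
cv2.imwrite('pics/m7crop.png',np.hstack(ims))
E
```

```text
time: 23.02
eef_pos: [0.5849, 0.1111, 0.3496]
tcp_rot: [0.707, 0.707, 0.0, 0.0]
contact_force: [1.0, -0.0, 0.2]
opening: 1.0
finger_force: 0.0
time: 23.6
eef_pos: [0.5849, -0.0809, 0.3576]
tcp_rot: [0.709, 0.706, 0.0, -0.0]
contact_force: [0.6, 0.7, -1.2]
opening: 0.996
finger_force: 0.0
scene [ 16  18  20  23 318]
scene case_spot [[0.5919, 0.1087, 0.032], [0.7112, -0.3521, 0.032], [0.3592, -0.2687, 0.032]]
scene case [[0.586, 0.0618, 0.0], [0.7286, -0.3073, 0.0], [0.3872, -0.3006, 0.0]]
side [ 17  28  14  18 211]
side case_spot [[0.7072, -0.3515, 0.032], [0.5808, 0.1148, 0.032], [0.3545, -0.2671, 0.032]]
side case [[0.3822, -0.2942, 0.0], [0.5882, 0.0767, -0.0], [0.725, -0.316, 0.0]]
[0.5859 0.112  0.1765] [ 0.05 -0.06  0.08  0.06]
```

View pics/m7crop.png

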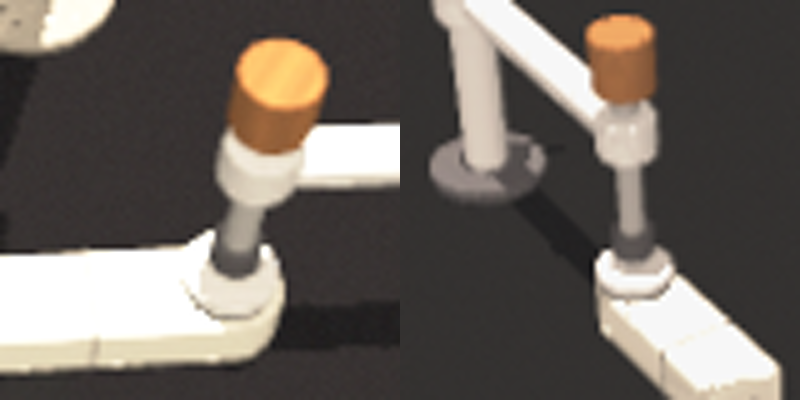

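The knob stands at 0.1765 m, so the carriage is at ≈ 46.5 mm and the spring is pressed ≈ 10 mm. The pad sits centred on the case and the arm is clear, so I'm handing in.

```bash
python3 -c "
from plant import sign_off
print(sign_off())"
```

```text
the job is handed in; nothing more can be done
None
```

The job is handed in: the case lies flat and let go with its charging spot about 1–2 mm from the pad's centre, the pad rests on it with the spring in about 10 mm, and the arm is clear (measured from the camera images; sign-off returned no verdict).

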